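# Saddle the ink jar and present the pile on the carousel

### The arm

A 7-joint arm with a two-finger parallel gripper is mounted at the origin on a cart in front of the work surface, level with it; the furniture and walls round the work are solid. World frame = base frame: x ahead of the robot, y to its left, z up, the work surface at z = 0. Lengths are in m, angles in rad, forces in N, time in s.
With the tool pointing down it reaches from about 0.4 to 0.85 m from the base axis. Payload 10.4 kg.
Tool frame: the origin (TCP) lies at the very end of the fingers, on their centre line; the grasp point (between the pads) lies 19 mm behind it; z points along the fingers, y is the line along which they close (so a half turn about z gives the same grasp; the last joint's range is limited). The gripper opens to 87 mm and grips with 3 to 60 N. Pads are 19 mm wide; open, the fingers measure 117 mm over their backs; the gripper's body (75 mm by 190 mm) begins 51 mm behind the grasp point.
Start: joints at [-1.227, 0.332, -0.065, 1.46, 0.022, 1.35, -0.088], TCP at [0.224, 0.583, 0.223] pointing down, gripper open.
Joint ranges: [-2.6, 2.6], [-0.5, 2.12], [-1.47, 1.34], [0.16, 2.42], [-1.27, 4.41], [0.06, 2.06], [-2.6, 2.6]. Speed limits (rad/s): [2.22, 2.22, 2.79, 2.79, 3.14, 3.14, 3.14].

### API

Orientations are given as a unit quaternion [x, y, z, w].
In Python, from bench import * gives the robot as it stands.
- The arm moves only by the tool step_arm, never from a script. Its arguments are lists of equal length, an entry for each row: "delta_pos": the shift along the world's x, y, z in units of 25 mm (1.0 is 25 mm), a list of three; "turn": the turn about the world's z in units of 0.12 rad (1.0 is 0.12 rad). In form: {"delta_pos": [[tx, ty, tz], ...], "turn": [turn, ...]}. A call has 1 to 12 rows; each row shifts and turns the commanded pose from where the row before left it; what a row does not reach is not made up. A row lasts 1/10 s, in which the tool goes at most 50 mm and 8.59 degrees, less where a joint would pass 70% of its speed; a pose out of reach is approached as far as the arm can. A call with a number of a shift or a turn outside -1 to 1 is refused whole. A call with a gripper value outside its range is refused whole. "grip" is the closure, from 0 (fully open) to 1 (shut), set as the call begins (left out, the last holds). The fingers move at their own pace and stop on an object; "newtons" is the grip in N (left out, the last holds). Time passes only in rows, so rows that do not move let the fingers close. It gives the time, the measured TCP pose, the force, the opening and the grip force at its end, in the units of the state.
- read_state(): the state, without advancing time (a new reading comes with each control period).
- camera(name): name is "scene" or "top" or "wrist"; returns a dict with "image" (400x640x3 uint8, red, green, blue), "z_map" (400x640 float32, m along the optical axis (not along the pixel's ray), 0 where there is no reading), "mtx" (3x3 intrinsics, pixels), "view" (4x4, takes a point from world to camera coordinates). Camera axes: x right, y up, looking along -z (the intrinsics and any distortion apply to the point x, -y, -z); pixel columns grow to the right and rows downward; lengths in m; the calibration is good to about 2 mm. A picture is of the moment at which its call begins.
- close_job(): hands the job in; it is judged then, once.
The state is a dict: "time": time; "joint_positions": joint angles; "joint_vel": joint speeds; "joint_torque": joint torques, N m; "ee_pos": TCP position; "eef_rot": TCP orientation; "ft_force": force on the tool from outside, world axes, zero at the start; "torque": the same for the moment, N m; "width": finger opening in m; "grip_force": force on a finger pad.
Only numpy, scipy, OpenCV 4.12 (cv2) and the standard library are available. Lean on these libraries where they do the work, as an engineer would, in place of code of your own. Each camera call takes 0.05 s, during which the arm holds its last target. There are 200 camera calls.

### The job

On the ink carousel, lay the yellow ink jar on its side into the gap on top of the two jars that lie in the cradle, lying the same way as they do, and let go of it. Then grip the carousel's upright steel post and turn the carousel until the pile of three jars squarely faces the red arrow on its foot. Finish there with the gripper still closed on the post, holding the carousel still; keep the pile together and leave the other loose things (violet jar, tape roll, brush, stirrer) where they are.

Things in the scene. Friction and masses are not known exactly. Their poses are not given: they have to be found in the camera images.
- yellow_jar_centre (a point): centre of the yellow ink jar (yellow bands round a cream label, black lid), closed, round, 55 mm long, about 0.16 kg. z runs along its axis from base to lid. Body 52 mm in diameter, ending 13 mm past the centre; then the lid, 54 mm in diameter. It starts lying level on a rest, its axis about 35 mm above the table
- yellow_jar: the same jar; origin at the centre of its base, z along its axis to the lid
- violet_jar_centre (a point): centre of the violet jar with a white lid, same size, lying on the other rest; not to be moved. The two rests are alike and fixed: wooden slab 76 x 60 x 5 mm with two steel rods 36 mm apart along the jar, nothing higher than 14 mm. Either jar may lie on either rest
- gap (a point): point fixed to the turning plate: where the yellow jar's centre comes to be when it lies saddled on the two cradle jars (one teal, one black, as large as the yellow one, fixed, side by side 56 mm apart in y, black lids outwards), half-way along them. x runs level along their axes to the carousel's axis 87.5 mm away, z up. Their axes lie 46 mm below this point, their tops 19 mm below it
- post_grip (a point): point on the axis of the carousel's upright round steel post (18 mm in diameter, 75 mm tall, fixed to the turning plate opposite the cradle, 115 mm from the carousel's axis), 20 mm below its top, 55 mm above the plate. Moved round the carousel's axis, it turns the carousel with about 2 N; the gripper may keep its heading, the post turns between the fingers
- post: the same post; origin at its foot on the plate, where it has a collar 28 mm across and 6 mm high
- turntable (a joint): turning angle of the carousel plate (rad), counter-clockwise from above positive, 0 when the cradle squarely faces the red arrow; turns 2.8 rad either way, no detent or stop at 0, stays where it is left. Plate 300 mm across, its top 37 mm above the table; it also carries two jars upright in cups, up to 50 mm above the plate, 102 mm from the axis to either side
- carousel_base: the fixed foot of the carousel; origin on the table on the carousel's vertical axis. Its -x axis points to the red arrow; when the joint is 0 the cradle (74 x 123 mm, walls 30 mm high, lower than the jars in it) lies on that side and the post on the +x side
- arrow (a point): the red arrow on the tongue of the foot, 12 mm above the table, 170 mm from the carousel's axis, just outside the plate's rim on the side nearer the robot
- tape_roll: roll of masking tape lying flat, 103 mm across, 25 mm high; not to be moved; origin at its underside
- green_brush: flat brush with green bristles and blue handle, 178 mm long, lying; not to be moved; origin at its underside
- stirrer: wooden stirring stick 150 x 18 x 6 mm, lying; not to be moved; origin at its underside

How it is judged:
On the way, in this order (a step that is already met when the one before it is completed fails the run):
1. the yellow jar lies saddled on the two cradle jars, let go, before the carousel has been turned to the arrow (x of yellow_jar_centre in the frame of gap between -0.02 and 0.02 m and y of yellow_jar_centre in the frame of gap between -0.01 and 0.01 m and z of yellow_jar_centre in the frame of gap between -0.008 and 0.008 m and angle between the z axis of yellow_jar_centre and the x axis of gap, either way round below 0.2 rad and contact force between the fingers and yellow_jar below 0.1 N and value of joint turntable above 0.3 rad), for 0.3 s.
2. the post is gripped and the carousel is held still with the pile facing the arrow (x of yellow_jar_centre in the frame of gap between -0.02 and 0.02 m and y of yellow_jar_centre in the frame of gap between -0.01 and 0.01 m and z of yellow_jar_centre in the frame of gap between -0.008 and 0.008 m and angle between the z axis of yellow_jar_centre and the x axis of gap, either way round below 0.2 rad and contact force between the fingers and yellow_jar below 0.1 N and value of joint turntable between -0.1 and 0.1 rad and velocity of joint turntable between -0.05 and 0.05 rad/s and contact force between the fingers and post above 3 N and distance between the grasp point and post_grip below 0.035 m), for 0.3 s.
At the end, for the whole second after the job is handed in: yellow jar at rest, untouched, in the gap on the cradle jars (within 20 mm along, 10 mm across, 8 mm in height, 0.2 rad), pile facing the arrow within 0.1 rad, carousel still, post gripped with over 3 N within 35 mm of its grip point (all of step 2 and linear speed of yellow_jar below 0.02 m/s); the arm keeps its last pose, push and grip.
It fails at once if another loose thing was disturbed (moved more than 20 mm) (distance of any of violet_jar_centre, tape_roll, green_brush, stirrer from where it was at the start of the episode above 0.02 m).
It also fails if it takes over 45 s, if anything falls off the work surface, if the arm or the gripper's body presses on something with over 40 N, if the wrist force passes 120 N, or if a joint passes its speed limit or range.

## Working session

There is one attempt and no reset: what is moved stays moved. The work goes in short steps, Python scripts to look and compute and a tool call to move; the robot and the scene stay as the last step left them, time stands still between calls to the robot, and variables do not carry over. Pictures are saved under pics/ and viewed, at most 10 in all, crops included, and the job is handed in when it is done.

Besides the shell and the picture viewer there is one more tool, called after "Call:" as name(argument=value, ...), one argument or row to a line, values as JSON. step_arm: Moves the arm, as the interface text tells. Shifts and turns lie within -1 to 1; 1 stands for 25 mm of shift or 0.12 rad of turn. Its arguments: {"type":"object","properties":{"delta_pos":{"type":"array"},"turn":{"type":"array"},"grip":{"type":"number"},"newtons":{"type":"number"}},"required":["delta_pos","turn"]}

```bash
mkdir -p pics; cat > h.py <<'E'
from bench import *
import numpy as np, cv2
def cloud(c):
    z=c["z_map"]; K=c["mtx"]; v,u=np.mgrid[0:400,0:640]
    p=np.stack([(u-K[0,2])/K[0,0]*z,-(v-K[1,2])/K[1,1]*z,-z,np.ones_like(z)],-1)
    return (p@np.linalg.inv(c["view"]).T)[...,:3]
def save(c,n): cv2.imwrite("pics/"+n+".png",c["image"][...,::-1])
E
python3 - <<'E'
from h import *
for n in("top","scene"):
    c=camera(n); save(c,n+"0"); np.savez(n+"0.npz",im=c["image"],P=cloud(c),z=c["z_map"])
s=read_state(); print(s)
E
```

```text
{'time': 0.1, 'joint_positions': array([-1.22658743,  0.33281832, -0.06471509,  1.46082895,  0.02158321,
        1.34989863, -0.0884886 ]), 'joint_vel': array([ 1.26389536e-03, -1.74118174e-03, -6.54917714e-05, -1.82048259e-03,
       -8.63511325e-04, -4.33547117e-04, -5.30378967e-04]), 'joint_torque': array([ 1.39837157e-04, -6.24549150e+01,  2.40236713e-02, -3.90715098e+01,
       -6.15299377e-02,  3.66670266e-02,  1.36241124e-04]), 'ee_pos': array([0.22401756, 0.58311419, 0.22184106]), 'eef_rot': array([ 1.82357982e-01,  9.83232002e-01, -6.21676768e-04, -9.78588019e-05]), 'ft_force': array([-0.66630123,  0.56503194,  0.11200033]), 'torque': array([ 0.03815476, -0.04562173, -0.0213529 ]), 'grip_force': 0.0, 'width': 0.08675492958655492}
```

View pics/top0.png

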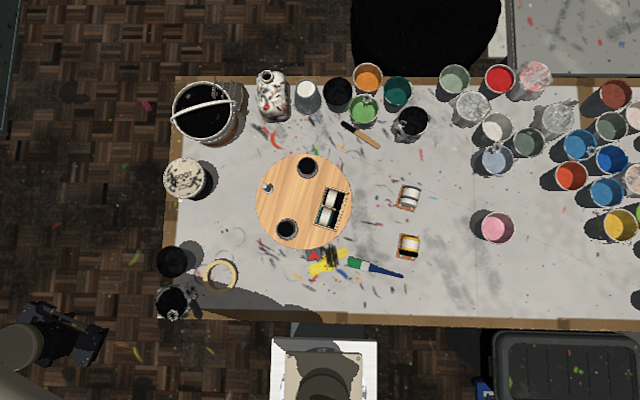

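View pics/scene0.png

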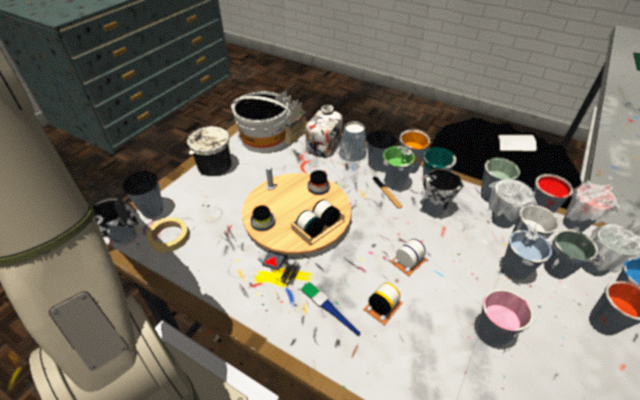

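The top view shows the yellow jar at about (408,246), violet at (409,197), the carousel at (303,201) with the cradle at (332,207), the post at (267,188) and the arrow at (314,254). Next I measure these.

```bash
python3 - <<'E'
from h import *
d=np.load("top0.npz"); P=d["P"]; im=d["im"]; hsv=cv2.cvtColor(im,cv2.COLOR_RGB2HSV)
V,U=np.mgrid[0:400,0:640]
def box(u0,u1,v0,v1): return (U>=u0)&(U<=u1)&(V>=v0)&(V<=v1)
def rep(n,m):
    p=P[m]; print(n,m.sum(),"med",np.median(p,0).round(4),"min",p.min(0).round(3),"max",p.max(0).round(3))
    xy=p[:,:2].astype(np.float32)
    if len(xy)>4: r=cv2.minAreaRect(xy*1000); print("   rect",np.round(r[0],1),np.round(r[1],1),round(r[2],1))
rep("table",box(430,460,260,300))
z=P[...,2]
rep("yellow",box(390,428,228,266)&(z>.025)); rep("violet",box(390,428,178,214)&(z>.025))
pl=box(250,358,148,256)&(abs(z-.037)<.006)&(hsv[...,1]>60)
c=max(cv2.findContours(pl.astype(np.uint8),0,2)[0],key=cv2.contourArea)[:,0]
q=P[c[:,1],c[:,0]][:,:2]; A=np.c_[2*q,np.ones(len(q))]; s=np.linalg.lstsq(A,(q**2).sum(1),rcond=None)[0]
print("plate c",s[:2],"r",np.sqrt(s[2]+s[:2]@s[:2]))
rep("post",box(255,280,175,200)&(z>.09))
rep("cradlejars",box(308,356,180,235)&(z>.075))
rep("arrow",box(300,330,245,265)&(hsv[...,1]>150)&((hsv[...,0]<8)|(hsv[...,0]>172)))
rep("cups",box(270,300,215,242)&(z>.06));rep("cup2",box(295,320,155,180)&(z>.06))
y=(hsv[...,0]>18)&(hsv[...,0]<32)&(hsv[...,1]>130)&box(390,428,228,266); rep("ycol",y)
for b in((390,430,176,218),(390,430,225,266)):
    print(np.round(np.array([[b[0],b[2]],[b[1],b[3]]]),2), P[(b[2]+b[3])//2,(b[0]+b[1])//2])
rep("tall near bottom-left",box(150,200,240,320)&(z>.05))
rep("pots back",box(345,440,60,145)&(z>.05))
cv2.imwrite("pics/crop1.png",cv2.resize(im[150:280,240:440,::-1],(800,520),interpolation=cv2.INTER_CUBIC))
E
```

```text
table 1271 med [ 0.3358 -0.3672  0.0004] min [ 0.274 -0.415 -0.007] max [ 0.426 -0.024  1.139]
   rect [ 347.1 -217.7] [398.1 128.6] 85.7
yellow 349 med [ 0.4354 -0.2468  0.0572] min [ 0.404 -0.281  0.029] max [ 0.465 -0.024  1.139]
   rect [ 443.8 -152.7] [253.2  58.5] 84.9
violet 359 med [ 0.5846 -0.25    0.0554] min [ 0.426 -0.282  0.025] max [ 0.621 -0.024  1.139]
   rect [ 504.7 -163.9] [ 70.1 313.1] 42.0
plate c [0.568411   0.07075384] r 0.14720475722875437
post 41 med [0.599  0.179  0.1108] min [ 0.426 -0.024  0.092] max [0.608 0.188 1.139]
   rect [513.8  83.8] [277.6  14.8] 47.8
cradlejars 643 med [ 0.5407 -0.0127  0.0899] min [ 0.426 -0.051  0.075] max [0.599 0.028 1.139]
   rect [514.5  -6.8] [ 64.4 168.2] 80.1
arrow 49 med [0.3994 0.0373 0.0128] min [ 0.39  -0.002 -0.003] max [0.415 0.05  0.017]
   rect [405.5  25.8] [22.4 52.9] 11.4
cups 201 med [0.4776 0.1177 0.0812] min [ 0.426 -0.024  0.06 ] max [0.501 0.141 1.139]
   rect [447.8  62.7] [172.9  45.7] 61.2
cup2 237 med [0.6684 0.0611 0.085 ] min [ 0.426 -0.024  0.06 ] max [0.693 0.085 1.139]
   rect [556.8  33.4] [281.4  49.1] 13.8
ycol 98 med [ 0.4297 -0.2481  0.057 ] min [ 0.407 -0.276  0.004] max [ 0.465 -0.225  0.063]
   rect [ 437.3 -250.2] [47.4 58.4] 83.1
[[390 176]
 [430 218]] [ 0.58095908 -0.25085949  0.061307  ]
[[390 225]
 [430 266]] [ 0.43866867 -0.24939493  0.06152195]
tall near bottom-left 2265 med [0.2967 0.4346 0.0859] min [ 0.208 -0.024  0.05 ] max [0.426 0.484 1.139]
   rect [316.9 229.7] [215.8 508.5] 0.3
pots back 3510 med [ 0.8698 -0.1753  0.0786] min [ 0.426 -0.347  0.05 ] max [ 0.982 -0.024  1.139]
   rect [ 697.4 -187.1] [296.4 559.5] 86.9
```

View pics/crop1.png

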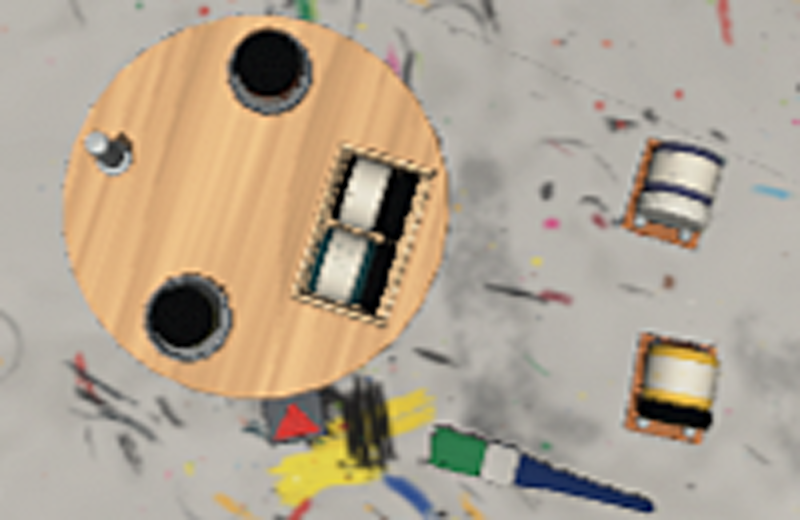

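The crop confirms it: the yellow lid points towards the robot, and the cradle jars' axis runs roughly along y. I'll move over towards the jar and take a closer look with the wrist camera there.

Call:
step_arm(
  delta_pos=[
    [0,0,0.6],
    [0.5,-0.3,0.6],
    [0.9,-0.6,0.2],
    [0.9,-0.6,0],
    [0.9,-0.6,0],
    [0.9,-0.6,0],
    [0.9,-0.6,0],
    [0.9,-0.7,0],
    [0.9,-0.8,0],
    [0.9,-0.9,0],
    [0.9,-1,0],
    [0.9,-1,0],
  ],
  turn=[0,0,0,0,0,0,0,0,0,0,0,0],
  grip=0,
)

```text
time: 1.3
ee_pos: [0.4635, 0.3891, 0.2594]
eef_rot: [0.183, 0.983, 0.001, 0.001]
ft_force: [-0.2, 0.1, 0.0]
width: 0.0872
grip_force: 0.0
```

Call:
step_arm(
  delta_pos=[
    [0.4,-1,0],
    [0,-1,0],
    [0,-1,0],
    [0,-1,0],
    [0,-1,0],
    [0,-1,0],
    [0,-1,0],
    [0,-1,0],
    [0,-1,0],
    [0,-1,0],
    [0,-1,0],
    [0,-1,0],
  ],
  turn=[0,0,0,0,0,0,0,0,0,0,0,0],
)

```text
time: 2.5
ee_pos: [0.4721, 0.0889, 0.2593]
eef_rot: [0.183, 0.983, 0.001, 0.001]
ft_force: [0.4, 0.8, -1.0]
width: 0.087
grip_force: 0.0
```

Call:
step_arm(
  delta_pos=[
    [0,-1,0],
    [0,-1,0],
    [0,-1,0],
    [0,-1,0],
    [0,-1,0],
    [-0.3,-1,0],
    [-0.5,-1,0],
    [-0.5,-1,0],
    [-0.6,-1,0],
    [-0.6,-1,-0.5],
    [0,0,-0.5],
    [0,0,0],
  ],
  turn=[0,0,0,0,0,0,0,0,0,0,0,0],
)

```text
time: 3.7
ee_pos: [0.4083, -0.1598, 0.2324]
eef_rot: [0.183, 0.983, 0.001, -0.0]
ft_force: [-0.6, 0.6, 1.0]
width: 0.0866
grip_force: 0.0
```

```bash
python3 - <<'E'
from h import *
c=camera("wrist"); save(c,"w1"); P=cloud(c); np.savez("w1.npz",im=c["image"],P=P)
E
```

```text
(no output)
```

View pics/w1.png

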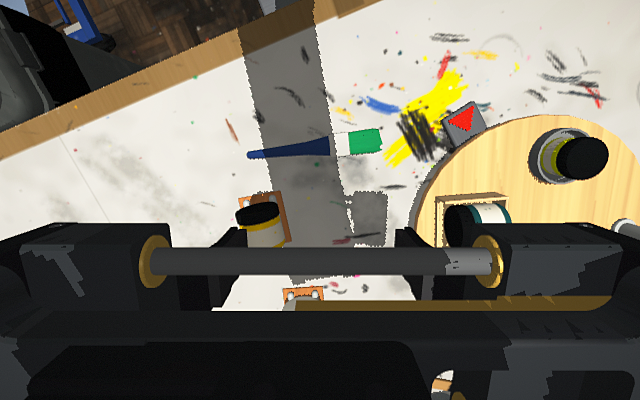

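The wrist view shows the yellow jar with its lid up-left at (258,222) on the orange slab. I'll fit the slab, jar and cradle numerically.

```bash
python3 - <<'E'
from h import *
V,U=np.mgrid[0:400,0:640]
def box(u0,u1,v0,v1): return (U>=u0)&(U<=u1)&(V>=v0)&(V<=v1)
def rect(n,p):
    r=cv2.minAreaRect((p[:,:2]*1000).astype(np.float32)); print(n,len(p),np.round(r[0],1),np.round(r[1],1),round(r[2],1),"z",p[:,2].max().round(4),np.percentile(p[:,2],90).round(4))
d=np.load("top0.npz");P=d["P"];h=cv2.cvtColor(d["im"],cv2.COLOR_RGB2HSV);z=P[...,2]
ok=(d["z"]>0)
for n,b in (("Y",(390,428,228,266)),("V",(390,428,178,214))):
    m=box(*b)&ok
    rect(n+" slab+all",P[m&(z>.003)]); rect(n+" jar",P[m&(z>.035)]);rect(n+" top",P[m&(z>.058)])
m=box(308,356,180,235)&ok; rect("cradle>.05",P[m&(z>.05)]); rect("jars",P[m&(z>.075)])
j=P[m&(z>.085)]; rect("jartops",j)
m=box(255,280,175,200)&ok&(z>.1); print("post",P[m])
for n,b in(("c1",(270,302,215,245)),("c2",(293,322,152,182))):
    rect(n,P[box(*b)&ok&(z>.08)])
print("bottleneck z: back pots", [P[box(a,b,60,150)&ok][:,2].max().round(3) for a,b in((170,245),(250,290),(295,345),(345,390),(390,430))], "left bowl",P[box(160,212,155,205)&ok][:,2].max())
d=np.load("w1.npz");P=d["P"];h=cv2.cvtColor(d["im"],cv2.COLOR_RGB2HSV);z=P[...,2]
m=box(225,295,190,250)&(z>.035)&(z<.07); rect("wrist jar",P[m]); 
o=box(225,295,185,260)&(h[...,0]<16)&(h[...,1]>120)&(z<.012)&(z>-.01); rect("wrist slab",P[o])
m=box(435,520,190,235)&(z>.075)&(z<.11); rect("w cradle jars",P[m])
E
```

```text
Y slab+all 587 [ 433.5 -259.1] [116.6 118.9] 1.1 z 0.0661 0.0612
Y jar 337 [ 435.4 -251.5] [53.7 55.4] 80.0 z 0.0661 0.0621
Y top 147 [ 435.4 -251.6] [38.1 54.4] 81.8 z 0.0661 0.0629
V slab+all 557 [ 592.2 -260.1] [119.4 116.1] 89.8 z 0.066 0.06
V jar 336 [ 588.1 -254. ] [53.6 56.6] 74.1 z 0.066 0.0611
V top 107 [ 588.  -252.9] [31.3 52.6] 78.1 z 0.066 0.0633
cradle>.05 819 [544.4 -11.6] [ 72.6 123.6] 73.4 z 0.0984 0.0936
jars 631 [543.3 -12.4] [ 55.3 106.4] 73.3 z 0.0984 0.0941
jartops 475 [543.2 -12.7] [55.3 96.5] 72.7 z 0.0984 0.0943
post [[0.60803312 0.1856544  0.10909991]
 [0.60777489 0.18238561 0.11081676]
 [0.60738714 0.1789823  0.11326531]
 [0.60735269 0.17598347 0.11371461]
 [0.60429244 0.18756466 0.11340339]
 [0.60463743 0.18500413 0.11167919]
 [0.60432627 0.18167704 0.11372952]
 [0.60463802 0.17907081 0.11219711]
 [0.60413286 0.17554073 0.11536141]
 [0.60458269 0.17308396 0.11303567]
 [0.60203506 0.18825401 0.10944969]
 [0.60176899 0.18496165 0.11127329]
 [0.60135766 0.18151005 0.11394533]
 [0.60210233 0.17941042 0.10985789]
 [0.60182821 0.17612754 0.11172685]
 [0.60270746
[... 274 characters left out ...]
]
 [0.59587813 0.18171886 0.111669  ]
 [0.59629456 0.1792491  0.10942929]
 [0.59594449 0.17586502 0.1118253 ]
 [0.59737169 0.17455562 0.10347686]
 [0.59328526 0.18201207 0.10958617]
 [0.59365694 0.17949018 0.10758476]
 [0.59419448 0.17715577 0.10456394]]
c1 141 [479.5 118.4] [42.1 43.2] 46.2 z 0.0873 0.084
c2 216 [670.  62.] [48.2 47.1] 68.1 z 0.0907 0.0877
bottleneck z: back pots [np.float64(0.165), np.float64(0.128), np.float64(0.112), np.float64(0.136), np.float64(0.12)] left bowl 0.11290119728510217
wrist jar 1560 [ 435.3 -253.1] [52.2 55.8] 80.3 z 0.0638 0.0614
wrist slab 523 [ 434.1 -254.2] [58.9 74.5] 79.9 z 0.0118 0.0062
w cradle jars 1005 [500.  -5.] [60.6 28.4] 89.0 z 0.0954 0.0913
```

Call:
step_arm(
  delta_pos=[
    [0.2,-0.8,0],
    [0.2,-0.8,0],
    [0.2,-0.8,-0.4],
    [0.2,-0.8,-0.8],
    [0.2,-0.5,-0.8],
    [0.07,-0.05,-0.8],
    [0,0,-0.8],
    [0,0,-0.8],
    [0,0,-0.4],
    [0,0,0],
    [0,0,0],
  ],
  turn=[0.4,0.4,0.4,0.4,0,0,0,0,0,0,0],
)

```text
time: 4.85
ee_pos: [0.4366, -0.2528, 0.1135]
eef_rot: [0.087, 0.996, -0.0, 0.0]
ft_force: [-0.1, -0.3, 1.2]
width: 0.0871
grip_force: 0.0
```

Call:
step_arm(
  delta_pos=[
    [-0.05,0,-0.6],
    [0,0,-0.6],
    [0,0,-0.6],
    [0,0,-0.6],
    [0,0,-0.6],
    [0,0,-0.4],
    [0,0,-0.2],
    [0,0,0],
    [0,0,0],
  ],
  turn=[0,0,0,0,0,0,0,0,0],
)

```text
time: 5.75
ee_pos: [0.4351, -0.253, 0.0232]
eef_rot: [0.087, 0.996, -0.0, 0.0]
ft_force: [0.6, 0.4, -0.5]
width: 0.087
grip_force: 0.0
```

Call:
step_arm(
  delta_pos=[
    [0,0,0],
    [0,0,0],
    [0,0,0],
    [0,0,0],
    [0,0,0],
    [0,0,0],
    [0,0,0],
    [0,0,0],
  ],
  turn=[0,0,0,0,0,0,0,0],
  grip=1,
  newtons=20,
)

```text
time: 6.55
ee_pos: [0.4346, -0.2528, 0.0226]
eef_rot: [0.087, 0.996, 0.0, -0.0]
ft_force: [-1.0, -0.8, 0.7]
width: 0.0507
grip_force: 19.9
```

Call:
step_arm(
  delta_pos=[
    [0,0,0.4],
    [0,0,0.8],
    [0,0,0.8],
    [0,0,0.8],
    [0,0,0.8],
    [0,0,0.8],
    [0,0,0.8],
    [0,0,0.6],
    [0.2,0.4,0],
    [0.3,0.6,0],
    [0.3,0.6,0],
    [0.3,0.6,0],
  ],
  turn=[0,0,0,0,0,0,0,0,-0.6,-0.9,-0.9,-0.9],
)

```text
time: 7.75
ee_pos: [0.4621, -0.1974, 0.1681]
eef_rot: [0.284, 0.959, 0.0, 0.0]
ft_force: [-0.7, 0.4, -2.2]
width: 0.051
grip_force: 19.9
```

Call:
step_arm(
  delta_pos=[
    [0.3,0.6,0],
    [0.3,0.6,0],
    [0.3,0.6,0],
    [0.3,0.6,0],
    [0.3,0.6,0],
    [0.3,0.6,0],
    [0.3,0.6,0],
    [0.3,0.6,0],
    [0.3,0.6,0],
    [0.3,0.6,0],
    [0.3,0.6,0],
    [0.2,0.4,0],
  ],
  turn=[-0.9,-0.9,-0.9,-0.9,-0.9,-0.9,-0.9,-0.9,-0.9,-0.9,-0.9,-0.5],
)

```text
time: 8.95
ee_pos: [0.5499, -0.0216, 0.1681]
eef_rot: [0.79, 0.613, 0.0, 0.0]
ft_force: [0.1, 0.4, -1.4]
width: 0.0512
grip_force: 19.9
```

Call:
step_arm(
  delta_pos=[
    [0,0,0],
    [0,0,0],
    [0,0,0],
    [0,0,0],
  ],
  turn=[-0.38,0,0,0],
)

```text
time: 9.35
ee_pos: [0.5495, -0.0232, 0.1678]
eef_rot: [0.803, 0.596, 0.0, 0.0]
ft_force: [0.7, -0.3, -2.2]
width: 0.0508
grip_force: 19.9
```

Call:
step_arm(
  delta_pos=[
    [-0.15,0.23,-0.3],
    [-0.1,0.2,-0.5],
    [0,0,-0.5],
    [0,0,-0.5],
    [0,0,-0.3],
    [0,0,-0.1],
    [0,0,0],
    [0,0,0],
  ],
  turn=[0,0,0,0,0,0,0,0],
)

```text
time: 10.15
ee_pos: [0.5437, -0.0122, 0.1129]
eef_rot: [0.803, 0.596, 0.0, 0.0]
ft_force: [0.8, 0.2, -1.8]
width: 0.051
grip_force: 19.9
```

```bash
python3 - <<'E'
from h import *
s=read_state(); print(s["ee_pos"],s["ft_force"])
c=camera("scene"); P=cloud(c); h=cv2.cvtColor(c["image"],cv2.COLOR_RGB2HSV)
cv2.imwrite("pics/s2.png",cv2.resize(c["image"][120:280,200:400,::-1],(750,600),interpolation=cv2.INTER_CUBIC))
E
```

```text
[ 0.54371487 -0.01221284  0.11292165] [ 0.77331918  0.1905783  -1.78563747]
```

View pics/s2.png

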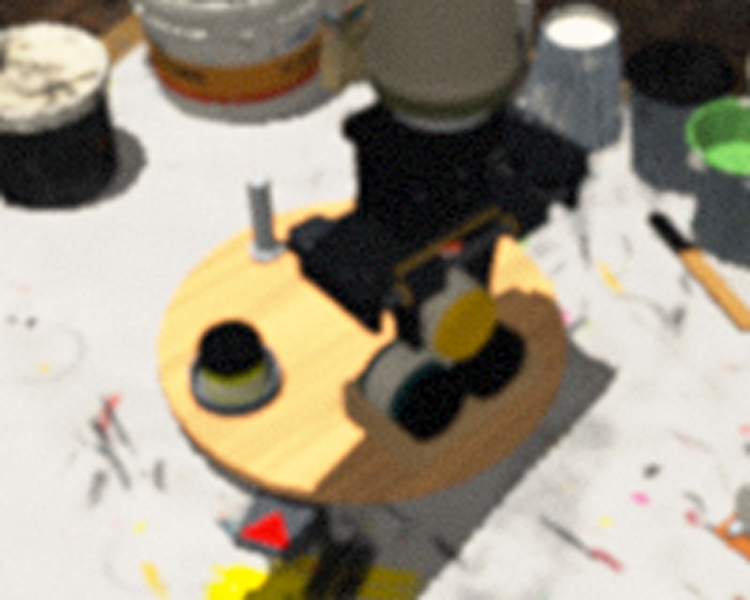

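The crop shows the yellow jar (base towards the viewer, about (465,325)) hanging just above and midway between the cradle jars (425,400) and (495,355). Lowering it slowly now.

Call:
step_arm(
  delta_pos=[
    [0,0,-0.12],
    [0,0,-0.12],
    [0,0,-0.08],
    [0,0,0],
  ],
  turn=[0,0,0,0],
)

```text
time: 10.6
ee_pos: [0.5431, -0.012, 0.1042]
eef_rot: [0.803, 0.596, -0.0, -0.0]
ft_force: [-0.3, -0.4, -2.0]
width: 0.0507
grip_force: 19.9
```

Call:
step_arm(
  delta_pos=[
    [0,0,-0.08],
    [0,0,-0.04],
    [0,0,0],
  ],
  turn=[0,0,0],
)

```text
time: 10.9
ee_pos: [0.5433, -0.0121, 0.1014]
eef_rot: [0.803, 0.596, -0.0, -0.0]
ft_force: [0.5, -0.4, -2.7]
width: 0.051
grip_force: 19.9
```

Call:
step_arm(
  delta_pos=[
    [0,0,-0.06],
    [0,0,0],
  ],
  turn=[0,0],
)

```text
time: 11.1
ee_pos: [0.5433, -0.012, 0.0999]
eef_rot: [0.803, 0.596, -0.0, -0.0]
ft_force: [0.1, -0.4, -1.4]
width: 0.0508
grip_force: 19.9
```

Call:
step_arm(
  delta_pos=[
    [0,0,-0.06],
    [0,0,0],
  ],
  turn=[0,0],
)

```text
time: 11.3
ee_pos: [0.5438, -0.0119, 0.099]
eef_rot: [0.803, 0.596, 0.001, 0.0]
ft_force: [-1.2, 0.1, 2.3]
width: 0.0509
grip_force: 19.9
```

Call:
step_arm(
  delta_pos=[
    [0,0,0],
    [0,0,0],
    [0,0,0],
    [0,0,0],
    [0,0,0],
    [0,0,0],
  ],
  turn=[0,0,0,0,0,0],
  grip=0,
)

```text
time: 11.9
ee_pos: [0.5433, -0.0121, 0.0985]
eef_rot: [0.803, 0.596, -0.0, 0.0]
ft_force: [0.4, 1.0, 0.2]
width: 0.0851
grip_force: 0.0
```

Call:
step_arm(
  delta_pos=[
    [0,0,0.3],
    [0,0,0.6],
    [0,0,0.8],
    [0,0,0.8],
    [0,0,0.8],
    [0,0,0.4],
    [0.2,0.8,0],
    [0.3,0.9,0],
    [0.3,0.9,0],
    [0.3,0.9,0],
    [0.3,0.9,0],
    [0.3,0.9,0],
  ],
  turn=[0,0,0,0,0,0,0,0,0,0,0,0],
)

```text
time: 13.1
ee_pos: [0.5863, 0.122, 0.1912]
eef_rot: [0.803, 0.596, 0.0, 0.0]
ft_force: [1.3, -0.2, -0.1]
width: 0.0869
grip_force: 0.0
```

```bash
python3 - <<'E'
from h import *
print(read_state()["ee_pos"])
V,U=np.mgrid[0:400,0:640]
c=camera("scene"); P=cloud(c); z=P[...,2]; ok=c["z_map"]>0
m=ok&(z>.112)&(z<.15)&(np.hypot(P[...,0]-.5433,P[...,1]+.0125)<.06)
print("pile",m.sum(),np.median(P[m],0),z[m].max(), cv2.minAreaRect((P[m][:,:2]*1000).astype(np.float32)))
m=ok&(z>.07)&(z<.115)&(np.hypot(P[...,0]-.601,P[...,1]-.18)<.03); print("post",m.sum(),P[m].mean(0) if m.any() else 0)
cv2.imwrite("pics/s3.png",cv2.resize(c["image"][120:280,200:400,::-1],(750,600),interpolation=cv2.INTER_CUBIC))
E
```

```text
[0.58633305 0.12204406 0.19118984]
pile 429 [ 0.53325966 -0.01710444  0.13028432] 0.1395088723672986 ((542.3713989257812, -14.021690368652344), (55.606109619140625, 51.48115158081055), 74.19461822509766)
post 86 [0.59723827 0.17412594 0.09519243]
```

View pics/s3.png

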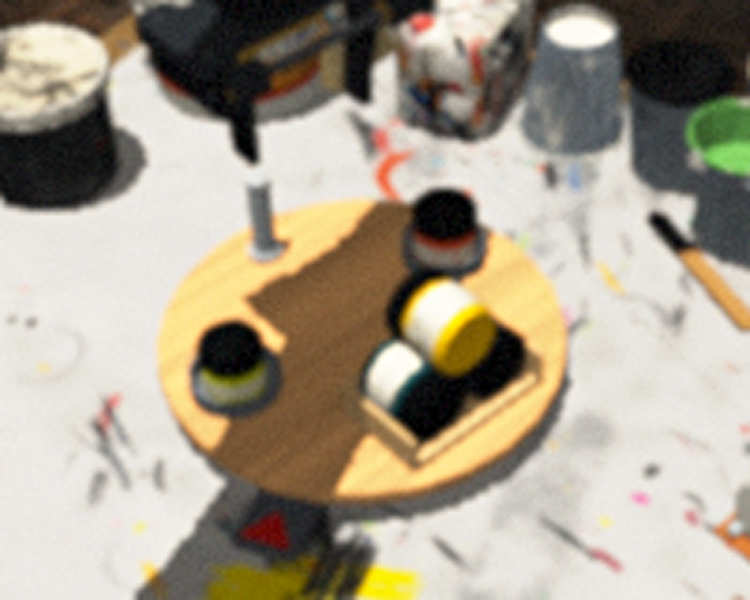

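The yellow jar sits saddled in the gap (pile centred within 2 mm). Now to the post.

Call:
step_arm(
  delta_pos=[
    [0.2,0.8,0],
    [0.2,0.8,0],
    [0.2,0.7,0],
    [0,0,-0.5],
    [0,0,-0.8],
    [0,0,-0.8],
    [0,0,-0.8],
    [0,0,-0.8],
    [0,0,-0.6],
    [0,0,-0.4],
    [0,0,0],
    [0,0,0],
  ],
  turn=[0,0,0,0,0,0,0,0,0,0,0,0],
)

```text
time: 14.35
ee_pos: [0.6012, 0.1779, 0.0741]
eef_rot: [0.803, 0.596, 0.0, 0.0]
ft_force: [0.3, 0.4, 0.3]
width: 0.0872
grip_force: 0.0
```

Call:
step_arm(
  delta_pos=[
    [0,0,0],
    [0,0,0],
    [0,0,0],
    [0,0,0],
    [0,0,0],
    [0,0,0],
    [0,0,0],
    [0,0,0],
    [0,0,0],
    [0,0,0],
    [0,0,0],
    [0,0,0],
  ],
  turn=[0,0,0,0,0,0,0,0,0,0,0,0],
  grip=1,
  newtons=15,
)

```text
time: 15.55
ee_pos: [0.6008, 0.178, 0.0735]
eef_rot: [0.803, 0.596, -0.0, -0.0]
ft_force: [-0.5, -0.4, 0.1]
width: 0.0176
grip_force: 15.0
```

```bash
python3 - <<'E'
import numpy as np
n=24; w=np.r_[.3,.6,np.ones(n-4),.6,.3]; t=np.r_[0,np.cumsum(w)/w.sum()]
a=np.radians(73.2)-1.079*t
p=.1125*np.c_[np.cos(a),np.sin(a)]/.025
r=np.round(p,2); d=np.round(np.diff(r,axis=0),2)
print([[x,y,0] for x,y in d.tolist()]); print(np.round(np.diff(a)/.12,2).tolist(),d.sum(0))
E
```

```text
[[0.06, -0.02, 0], [0.13, -0.04, 0], [0.21, -0.08, 0], [0.2, -0.09, 0], [0.2, -0.1, 0], [0.2, -0.11, 0], [0.19, -0.12, 0], [0.18, -0.13, 0], [0.17, -0.13, 0], [0.17, -0.15, 0], [0.17, -0.15, 0], [0.15, -0.16, 0], [0.14, -0.17, 0], [0.14, -0.18, 0], [0.13, -0.18, 0], [0.12, -0.19, 0], [0.11, -0.19, 0], [0.1, -0.2, 0], [0.09, -0.2, 0], [0.08, -0.21, 0], [0.07, -0.21, 0], [0.06, -0.22, 0], [0.03, -0.13, 0], [0.01, -0.06, 0]]
[-0.12, -0.25, -0.41, -0.41, -0.41, -0.41, -0.41, -0.41, -0.41, -0.41, -0.41, -0.41, -0.41, -0.41, -0.41, -0.41, -0.41, -0.41, -0.41, -0.41, -0.41, -0.41, -0.25, -0.12] [ 3.11 -3.42]
```

Call:
step_arm(
  delta_pos=[
    [0.06,-0.02,0],
    [0.13,-0.04,0],
    [0.21,-0.08,0],
    [0.2,-0.09,0],
    [0.2,-0.1,0],
    [0.2,-0.11,0],
    [0.19,-0.12,0],
    [0.18,-0.13,0],
    [0.17,-0.13,0],
    [0.17,-0.15,0],
    [0.17,-0.15,0],
    [0.15,-0.16,0],
  ],
  turn=[-0.12,-0.25,-0.41,-0.41,-0.41,-0.41,-0.41,-0.41,-0.41,-0.41,-0.41,-0.41],
)

```text
time: 16.75
ee_pos: [0.6518, 0.1457, 0.0735]
eef_rot: [0.933, 0.36, -0.0, 0.0]
ft_force: [-2.7, -0.0, 1.8]
width: 0.0174
grip_force: 15.0
```

Call:
step_arm(
  delta_pos=[
    [0.14,-0.17,0],
    [0.14,-0.18,0],
    [0.13,-0.18,0],
    [0.12,-0.19,0],
    [0.11,-0.19,0],
    [0.1,-0.2,0],
    [0.09,-0.2,0],
    [0.08,-0.21,0],
    [0.07,-0.21,0],
    [0.06,-0.22,0],
    [0.03,-0.13,0],
    [0.01,-0.06,0],
  ],
  turn=[-0.41,-0.41,-0.41,-0.41,-0.41,-0.41,-0.41,-0.41,-0.41,-0.41,-0.25,-0.12],
)

```text
time: 17.95
ee_pos: [0.6786, 0.0922, 0.0736]
eef_rot: [0.995, 0.101, -0.0, 0.0]
ft_force: [-3.4, 0.9, 2.9]
width: 0.0177
grip_force: 15.0
```

Call:
step_arm(
  delta_pos=[
    [0,0,0],
    [0,0,0],
    [0,0,0],
    [0,0,0],
    [0,0,0],
  ],
  turn=[0,0,0,0,0],
)

```text
time: 18.45
ee_pos: [0.6785, 0.0924, 0.0736]
eef_rot: [0.995, 0.102, -0.0, 0.0]
ft_force: [-3.5, 0.3, 2.0]
width: 0.0176
grip_force: 15.0
```

```bash
python3 - <<'E'
from h import *
s=read_state(); print(s["ee_pos"],s["ft_force"],s["grip_force"],s["joint_positions"].round(2))
V,U=np.mgrid[0:400,0:640]; ax=np.array([.5685,.0713])
for n in("top","scene"):
    c=camera(n); P=cloud(c); z=P[...,2]; ok=c["z_map"]>0; h=cv2.cvtColor(c["image"],cv2.COLOR_RGB2HSV)
    g=ax+.0875*np.array([np.cos(np.radians(191.4)),np.sin(np.radians(191.4))])
    near=ok&(np.hypot(P[...,0]-g[0],P[...,1]-g[1])<.075)
    for lo,hi in((.113,.15),(.062,.15)):
        m=near&(z>lo)&(z<hi)
        if m.sum()>5:
            r=cv2.minAreaRect((P[m][:,:2]*1000).astype(np.float32)); d=np.array(r[0])/1000-ax
            print(n,lo,m.sum(),np.round(r[0],1),np.round(r[1],1),round(r[2],1),"dir",np.degrees(np.arctan2(*-d[::-1])))
    m=ok&(h[...,1]>150)&((h[...,0]<6)|(h[...,0]>174))&(np.hypot(P[...,0]-.4,P[...,1]-.037)<.03)&(abs(z-.012)<.008)
    if m.any():
        r=cv2.minAreaRect((P[m][:,:2]*1000).astype(np.float32)); d=P[m].mean(0)[:2]-ax; print("arrow",m.sum(),P[m].mean(0),r,np.degrees(np.arctan2(*-d[::-1])))
    if n=="scene": cv2.imwrite("pics/s4.png",cv2.resize(c["image"][120:280,200:400,::-1],(750,600),interpolation=cv2.INTER_CUBIC))
E
```

```text
[0.6785482  0.09239507 0.07357438] [-3.52052542  0.29256457  2.00824516] 15.000026165507734 [-0.73  0.69  0.78  1.48 -0.51  1.18 -1.23]
top 0.113 360 [485.5  55.2] [55.2 52.1] 11.5 dir 10.958833961830269
top 0.062 849 [483.9  54.3] [ 72.7 122.7] 11.2 dir 11.337386939401938
arrow 46 [0.40074041 0.03617411 0.01147858] ((397.5752868652344, 37.31659698486328), (24.002548217773438, 23.910932540893555), 47.511470794677734) 11.825878834875573
scene 0.113 432 [485.2  50.6] [56.4 52.8] 9.2 dir 13.926865642428814
scene 0.062 1287 [482.8  50.3] [ 74.1 124.1] 11.4 dir 13.789198228765109
arrow 74 [0.40115041 0.03527674 0.00997363] ((402.3074951171875, 35.00249099731445), (24.297773361206055, 31.779193878173828), 3.58791184425354) 12.147982119927033
```

View pics/s4.png

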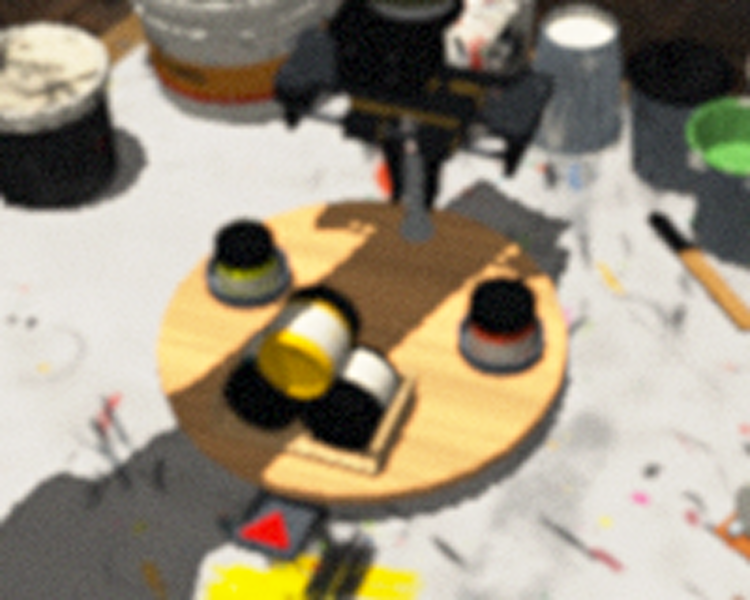

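The view shows the pile facing the arrow: pile direction 11.2° against arrow 11.8° in the top view. The post is still gripped at 15 N and the carousel is still, so I'm handing in.

```bash
python3 -c "
from bench import *
print(close_job())"
```

```text
the job is handed in; nothing more can be done
None
```

The job is handed in, with no verdict returned: the yellow jar lies in the gap on the two cradle jars, the pile faces the red arrow to about 0.01–0.03 rad, and the gripper is still closed on the post at 15 N.

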